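# Settle cylinder head tappets in firing order

## Task

This three-cylinder engine head has one row of three bucket tappets still standing proud; settle them in firing order 1-3-2, counting cylinders from the end with the water outlet neck. With a fingertip press the first, then the third, then the middle one gently straight down, each all the way to the bottom of its bore before going to the next. Only press, never pull a tappet up, leave the loose parts and tools where they stand, and finish clear of everything.

Things in the scene. Friction and masses are not known exactly. Their poses are not given: they have to be found in the camera images.
- head: Fixed aluminium engine head, 290 x 150 x 90 mm, on the bench. Origin: centre of its underside; x along its length, z up. Round water outlet neck at the +x end (42 mm diameter, 46 mm out, axis 52 mm up). On the deck (90 mm up) two rows of tappets at x = +85, 0, -85 mm: the proud row at y = +34 mm, a settled row at y = -34 mm, tops 5 mm above the deck. Push on the head or tappets with under 40 N.
- tappet1 (a joint): How far tappet 1 (cylinder 1, next to the water outlet neck; looking along the head towards the neck, the proud row is on the left) is pressed, m: 0 to 0.0015 at the start, grows downwards, 0.014 is bottomed. Its bore grips it with about 3 N of friction, so it stays where it is left; at the bottom it meets a rigid stop. It could also be pulled up (negative values), which is wrong.
- tappet2 (a joint): The same for tappet 2, the middle one.
- tappet3 (a joint): The same for tappet 3, farthest from the water outlet neck.
- tappet1_top (a point): Centre of the flat top of tappet 1, a plain dark steel cup 29 mm in diameter, moving with it: 19 mm above the deck at joint value 0, 5 mm when bottomed.
- tappet2_top (a point): Centre of the flat top of tappet 2, a plain dark steel cup 29 mm in diameter, moving with it: 19 mm above the deck at joint value 0, 5 mm when bottomed.
- tappet3_top (a point): Centre of the flat top of tappet 3, a plain dark steel cup 29 mm in diameter, moving with it: 19 mm above the deck at joint value 0, 5 mm when bottomed.
- socket: Loose steel wrench socket standing on the deck between the rows, between cylinders 1 and 2: 25 mm diameter, 42 mm tall; origin under its centre. Leave it.
- guide_bush: Loose brass bush standing on the deck between the rows, between cylinders 2 and 3: 22 mm diameter, 30 mm tall; origin under its centre. Leave it.
- screwdriver: Loose screwdriver lying on the bench to the robot's right of the head, some 200 mm long; origin under its middle. Leave it.
- wrench: Loose open-ended wrench lying on the bench to the left of the head, some 180 mm long; origin under its middle. Leave it.
- oil_bottle: Blue oil bottle standing on the bench, right and beyond: 56 mm diameter, 130 mm tall; origin under its centre. Leave it.
- valve: Loose engine valve standing on its 34 mm head on the bench, left and beyond: 95 mm tall; origin under its centre. Leave it.
There are look-alikes about, which are no part of the job. Of the things that look like the oil_bottle, take the one that is farthest to the robot's right at the start.

How it is judged:
By the outcome, as a careful person would: the job done as asked, in the order asked, and still so for the second after the job is handed in, with the robot touching nothing.
It also fails if it takes over 45 s, if anything falls off the work surface, if the arm or the gripper's body presses on something with over 40 N, if the wrist force passes 120 N, or if a joint passes its speed limit or range.

## Robot

A 6-joint arm with a two-finger parallel gripper is mounted at the origin on the work surface. World frame = base frame: x ahead of the robot, y to its left, z up, the work surface at z = 0. Lengths are in m, angles in rad, forces in N, time in s.
With the tool pointing down it reaches from about 0.275 to 0.725 m from the base axis. Payload 5.6 kg.
Tool frame: the origin (TCP) lies at the very end of the fingers, on their centre line; the grasp point (between the pads) lies 19 mm behind it; z points along the fingers, y is the direction in which the jaws open and shut (so a half turn about z gives the same grasp; the last joint's range is limited). The gripper opens to 85 mm and grips with 20 to 120 N. Pads are 22 mm wide; open, the fingers measure 114 mm over their backs; the gripper's body (76 mm by 85 mm) begins 54 mm behind the grasp point. The pads swing forward as they close: fully open they stand 13 mm farther back than shut.
Start: joints at [0.285, 0.255, 0.108, 0, -1.424, -0.285], TCP at [0.55, 0, 0.231] pointing down, gripper open.
Joint ranges: [-2.95, 2.95], [-1.21, 1.97], [-1.09, 1.5], [-2.87, 1.71], [-2.94, -0.07], [-3.05, 3.05]. Speed limits (rad/s): [2.57, 2.57, 3.14, 3.14, 3.14, 3.14].

## Interface

Orientations are given as a unit quaternion [x, y, z, w].
In Python, from station import readout, viewer, order gives the robot as it stands.
- The arm moves only by the tool step_arm, never from a script. Its argument "rows" is a list of rows, each a list of 7 numbers: the shift along the tool's x, y, z in mm, then the turn, a rotation vector about the tool's x, y, z in degrees, then the opening, from -1 (shut) to 1 (fully open). A call has 1 to 20 rows; each row shifts and turns the pose as measured when the row begins, along the tool's axes as they then stand; what a row does not reach is not made up. A row lasts 1/12 s, in which the tool goes at most 41.7 mm and 7.16 degrees, less where a joint would pass 70% of its speed; a pose out of reach is approached as far as the arm can. A call is refused whole if a number of a shift passes 41.7 or a number of a turn 7.16, either way. A call with a gripper value outside its range is refused whole. The fingers move at their own pace and stop on an object; "newtons" is the grip in N (left out, the last holds). Time passes only in rows, so rows that do not move let the fingers close. It gives the time, the measured TCP pose, the force and the opening at its end, in the units of the state.
- readout.get_obs(): the state, without advancing time (a new reading comes with each control period).
- viewer.read_camera(name): name is "scene" or "side" or "wrist"; returns (picture, depth): 480x640x3 uint8, red, green, blue; 480x640 float32, m along the optical axis (not along the pixel's ray), 0 where there is no reading.
- viewer.get_calibration(name): a dict with "fx", "fy", "cx", "cy" (pixels), "extrinsics" (4x4, takes a point from world to camera coordinates); the wrist camera has in their place "T_tool_cam" (4x4, takes a point from camera to tool coordinates, whose origin is the TCP and whose axes are the flange's). Camera axes: x right, y up, looking along -z (the intrinsics and any distortion apply to the point x, -y, -z); pixel columns grow to the right and rows downward; lengths in m; the calibration is good to about 2 mm. A picture is of the moment at which its call begins: read the wrist's pose just before it. get_calibration takes no time and is no camera call.
- order.sign_off(): hands the job in, once; it reports no verdict.
Trained networks look in the newest picture that a camera, given by its name, has taken for a name from the list of things; names that differ only in an ending like _2 or _b are one class to them, and where a whole thing is asked for, a point or a joint stands for the part that bears it (a point fixed in the world has none). Each returns a list of dicts, best first, with "confidence" (0 to 1); they miss things now and then, are a little off and sometimes report something else, mostly with a low value. They report only what shows in the picture. A call takes as long as a camera call. They do not tell look-alikes from the thing itself.
- viewer.cut_out(camera, thing): "pixels" (480x640 bool, what is visible of it).
- viewer.place_of(camera, thing): "location" ([x, y, z] in m, in world coordinates, good to about 4 mm: a listed point, or the origin of a listed thing).
The state is a dict: "time": time; "joint_positions": joint angles; "dq": joint speeds; "joint_torque": joint torques, N m; "ee_pos": TCP position; "tcp_rot": TCP orientation; "contact_force": force on the tool from outside, world axes, zero at the start; "wrist_torque": the same for the moment, N m; "finger_gap": finger opening in m.
Only numpy, scipy, OpenCV 4.12 (cv2) and the standard library are available. Lean on these libraries where they do the work, as an engineer would, in place of code of your own. Each camera call takes 0.05 s, during which the arm holds its last target. There are 200 camera calls.

## Working session

There is one attempt and no reset: what is moved stays moved. The work goes in short steps, Python scripts to look and compute and a tool call to move; the robot and the scene stay as the last step left them, time stands still between calls to the robot, and variables do not carry over. Pictures are saved under pics/ and viewed, about 8 in all and at most 12, crops included, and the job is handed in when it is done.

Besides the shell and the picture viewer there is one more tool, called as name([rows], argument=value, ...), one row to a line, values as JSON. step_arm: Moves the arm, as the interface text tells. Its arguments: {"type":"object","properties":{"rows":{"type":"array","items":{"type":"array","items":{"type":"number"}}},"newtons":{"type":"number"}},"required":["rows"]}

```bash
mkdir -p pics; python3 - <<'E'
from station import readout, viewer
import cv2, numpy as np
o=readout.get_obs(); print({k:np.round(v,3).tolist() for k,v in o.items()})
ims=[]
for c in ["scene","side"]:
    p,d=viewer.read_camera(c); cv2.imwrite(f"pics/{c}1.png",p[:,:,::-1])
    for t in ["head","tappet1_top","tappet2_top","tappet3_top","socket","guide_bush","oil_bottle","valve"]:
        try: print(c,t,[(np.round(r["location"],4).tolist(),round(r["confidence"],2)) for r in viewer.place_of(c,t)[:4]])
        except Exception as e: print(c,t,e)
E
```

```text
{'time': 0.0, 'joint_positions': [0.285, 0.256, 0.107, -0.0, -1.424, -0.285], 'dq': [-0.001, -0.0, 0.001, -0.001, 0.0, 0.001], 'joint_torque': [-0.0, -38.663, 23.793, 5.365, -0.006, -0.0], 'ee_pos': [0.55, 0.0, 0.23], 'tcp_rot': [-0.707, 0.707, 0.001, -0.001], 'contact_force': [-0.305, 0.997, 0.411], 'wrist_torque': [0.004, 0.042, 0.034], 'finger_gap': 0.086}
scene head [([0.5746, -0.0033, -0.0028], 0.81)]
scene tappet1_top [([0.6432, -0.0568, 0.111], 0.59)]
scene tappet2_top [([0.5965, 0.0207, 0.111], 0.71)]
scene tappet3_top [([0.5546, 0.0885, 0.1099], 0.53)]
scene socket [([0.588, -0.0407, 0.0928], 0.48)]
scene guide_bush [([0.5495, 0.0439, 0.0886], 0.6), ([0.4383, -0.3777, 0.0019], 0.39)]
scene oil_bottle [([0.776, -0.2852, -0.002], 0.91), ([0.6942, -0.3635, 0.0059], 0.61), ([0.6551, -0.282, -0.0011], 0.61)]
scene valve [([0.6777, 0.3464, 0.0011], 0.51)]
side head [([0.5689, 0.0018, 0.0015], 0.96)]
side tappet1_top [([0.6433, -0.0533, 0.1043], 0.68)]
side tappet2_top [([0.5977, 0.0182, 0.1061], 0.67)]
side tappet3_top [([0.554, 0.0892, 0.1063], 0.76)]
side socket [([0.591, -0.0443, 0.0878], 0.49)]
side guide_bush [([0.5482, 0.036, 0.0906], 0.7)]
side oil_bottle [([0.653, -0.2839, 0.0019], 0.65), ([0.7759, -0.2849, -0.0081], 0.61)]
side valve [([0.6795, 0.3473, 0.0034], 0.88), ([0.5695, -0.0021, 0.0014], 0.33)]
```

View pics/scene1.png

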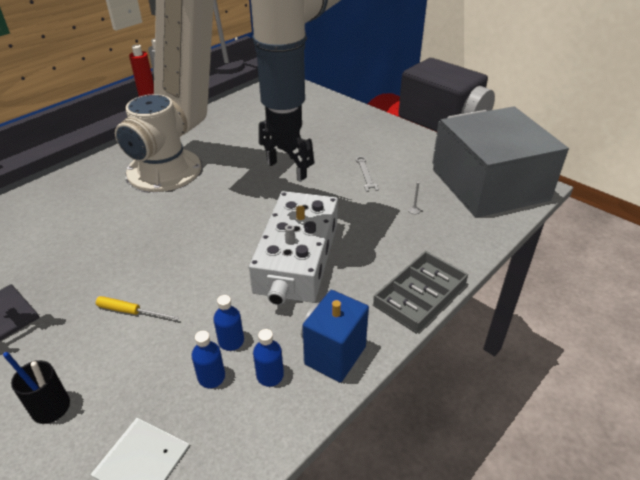

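View pics/side1.png

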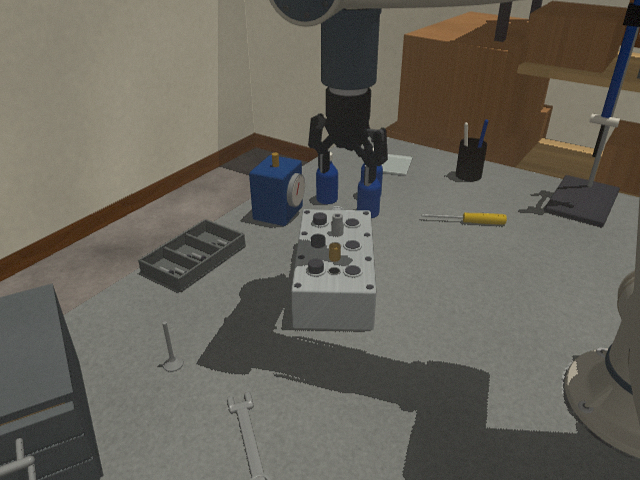

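The neck is at the scene-camera end (scene px ~278,292), so tappet 1 is at about (0.643,-0.055). The proud row is the far one. I'll go above the middle, turn the jaws across the head and shut them, then look with the wrist camera.

step_arm([
  [-10, -24, 0, 0, 0, 0, -1],
  [-9, -24, 0, 0, 0, 0, -1],
  [0, 0, 0, 0, 0, -6.4, -1],
  [0, 0, 0, 0, 0, -6.4, -1],
  [0, 0, 0, 0, 0, -6.4, -1],
  [0, 0, 0, 0, 0, -6.4, -1],
  [0, 0, 0, 0, 0, -6.4, -1],
  [0, 0, 0, 0, 0, 0, -1],
  [0, 0, 0, 0, 0, 0, -1],
], newtons=40)

```text
time: 1.65
ee_pos: [0.5999, 0.0199, 0.2301]
tcp_rot: [0.88, -0.475, -0.001, 0.001]
contact_force: [-0.1, -0.2, -0.0]
finger_gap: -0.0003
```

```bash
cat > h.py <<'E'
from station import readout, viewer
import cv2, numpy as np
from scipy.spatial.transform import Rotation as Ro
def pose():
    o=readout.get_obs(); return np.array(o["ee_pos"]),Ro.from_quat(o["tcp_rot"]).as_matrix(),o
def show(o): print({k:np.round(o[k],4).tolist() for k in ["time","ee_pos","tcp_rot","contact_force","finger_gap"]})
E
python3 - <<'E'
from h import *
p,R,o=pose(); show(o); print(np.round(R,3))
im,d=viewer.read_camera("wrist"); cv2.imwrite("pics/w1.png",im[:,:,::-1]); np.savez("w1.npz",im=im,d=d,p=p,R=R)
c=viewer.get_calibration("wrist"); print(c)
for t in ["tappet1_top","tappet2_top","tappet3_top","head","socket","guide_bush"]:
    print(t,[(np.round(r["location"],4).tolist(),round(r["confidence"],2)) for r in viewer.place_of("wrist",t)[:3]])
E
```

```text
{'time': 1.65, 'ee_pos': [0.5999, 0.0199, 0.2301], 'tcp_rot': [0.8801, -0.4748, -0.0008, 0.0007], 'contact_force': [-0.0718, -0.2146, -0.0315], 'finger_gap': -0.0003}
[[ 0.549 -0.836 -0.002]
 [-0.836 -0.549 -0.   ]
 [-0.001  0.002 -1.   ]]
{'fx': 345.5639512513329, 'fy': 345.5639512513329, 'cx': 323.60148506764375, 'cy': 240.05654418981143, 'T_tool_cam': array([[ 7.00013850e-04,  9.57152155e-01,  2.89584636e-01,
         7.42120450e-02],
       [ 9.99999085e-01, -3.34860936e-04, -1.31049888e-03,
        -1.71489230e-03],
       [-1.15737625e-03,  2.89585289e-01, -9.57151514e-01,
        -1.42083402e-01],
       [ 0.00000000e+00,  0.00000000e+00,  0.00000000e+00,
         1.00000000e+00]])}
tappet1_top [([0.6383, -0.0541, 0.1074], 0.72)]
tappet2_top []
tappet3_top []
head [([0.5723, -0.0041, 0.0024], 0.63)]
socket [([0.5961, -0.0387, 0.089], 0.57)]
guide_bush [([0.5479, 0.0357, 0.0886], 0.81)]
```

View pics/w1.png

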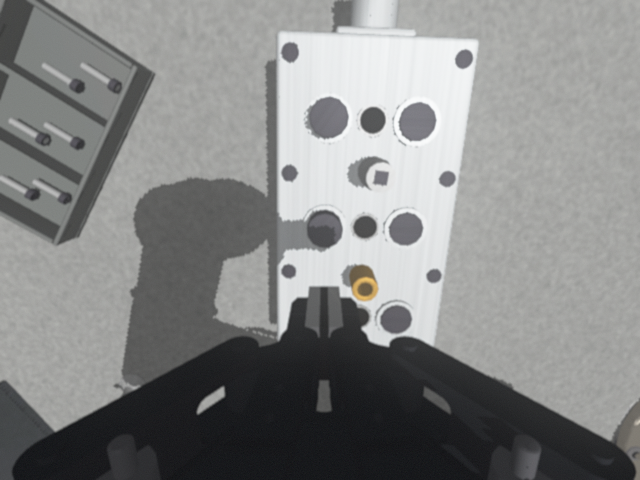

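Neck is at the top of the picture; the proud tappets are on the left: 1 at px (328,118), 2 at (323,228), with 3 hidden behind the fingers. Next I'll measure the tops from depth.

```bash
cat >> h.py <<'E'
def cloud(d,p,R):
    c=viewer.get_calibration("wrist"); T=c["T_tool_cam"]
    v,u=np.mgrid[:480,:640]
    P=np.stack([(u-c["cx"])/c["fx"]*d,-(v-c["cy"])/c["fy"]*d,-d],-1)
    return (P@T[:3,:3].T+T[:3,3])@R.T+p
def top(d,p,R,g,lo=0.1):
    W=cloud(d,p,R); m=(d>0)&(W[...,2]>lo)&(W[...,2]<.115)&(np.hypot(W[...,0]-g[0],W[...,1]-g[1])<.024)
    q=W[m]; z=np.median(q[:,2]); q=q[abs(q[:,2]-z)<.002]
    (c,r)=cv2.minEnclosingCircle(q[:,:2].astype(np.float32)*1000)
    return len(q),np.round(q.mean(0),4),np.round(c,1),round(r,1)
E
python3 - <<'E'
from h import *
f=np.load("w1.npz"); d,p,R=f["d"],f["p"],f["R"]
W=cloud(d,p,R)
for uv in [(300,60),(345,80),(300,190),(385,250)]: print("deck",uv,W[uv[1],uv[0]].round(4))
for g in [(.641,-.055),(.598,.019)]: print(top(d,p,R,g))
E
```

```text
deck (300, 60) [ 0.6856 -0.0765  0.0883]
deck (345, 80) [ 0.65   -0.0833  0.0906]
deck (300, 190) [0.6342 0.0049 0.0895]
deck (385, 250) [0.5454 0.0084 0.0899]
(1260, array([ 0.6454, -0.0537,  0.1081]), array([645.3, -53.5]), 14.4)
(964, array([0.6016, 0.0185, 0.1084]), array([601.4,  18.7]), 14.3)
```

step_arm([
  [29, 0.8, 0, 0, 0, 0, -1],
  [29, 0.8, 0, 0, 0, 0, -1],
  [28, 0.8, 0, 0, 0, 0, -1],
  [0, 0, 30, 0, 0, 0, -1],
  [0, 0, 30, 0, 0, 0, -1],
  [0, 0, 30, 0, 0, 0, -1],
  [0, 0, 5, 0, 0, 0, -1],
  [0, 0, 0, 0, 0, 0, -1],
  [0, 0, 0, 0, 0, 0, -1],
])

```text
time: 2.75
ee_pos: [0.6495, -0.0572, 0.1357]
tcp_rot: [0.88, -0.476, 0.003, -0.001]
contact_force: [-0.5, 0.2, 0.5]
finger_gap: -0.0003
```

```bash
python3 - <<'E'
from h import *
p,R,o=pose(); show(o); print("tool shift mm to T1", (R.T@(np.array([.6453,-.0536,.1081])-p)*1000).round(1), "tilt", R[:,2].round(4))
E
```

```text
{'time': 2.75, 'ee_pos': [0.6495, -0.0572, 0.1357], 'tcp_rot': [0.8795, -0.4759, 0.0026, -0.0009], 'contact_force': [-0.4911, 0.155, 0.5309], 'finger_gap': -0.0003}
tool shift mm to T1 [-5.4  1.7 27.5] tilt [ 5.5e-03 -9.0e-04 -1.0e+00]
```

step_arm([
  [-5, 1.6, 10, 0, 0, 0, -1],
  [0, 0, 10, 0, 0, 0, -1],
  [0, 0, 3, 0, 0, 0, -1],
  [0, 0, 0, 0, 0, 0, -1],
])

```text
time: 3.08
ee_pos: [0.6494, -0.0534, 0.1192]
tcp_rot: [0.88, -0.475, 0.008, -0.003]
contact_force: [0.1, 0.0, 0.5]
finger_gap: -0.0002
```

```bash
python3 - <<'E'
from h import *
p,R,o=pose(); show(o); print("tool shift mm to T1", (R.T@(np.array([.6453,-.0536,.1081])-p)*1000).round(1))
im,d=viewer.read_camera("scene"); cv2.imwrite("pics/s2.png",cv2.resize(im[170:320,220:370,::-1],(600,600),interpolation=cv2.INTER_CUBIC))
E
```

```text
{'time': 3.0833, 'ee_pos': [0.6494, -0.0534, 0.1192], 'tcp_rot': [0.8798, -0.4753, 0.0077, -0.0033], 'contact_force': [0.0645, 0.0432, 0.4658], 'finger_gap': -0.0002}
tool shift mm to T1 [-2.2  3.7 11.1]
```

View pics/s2.png

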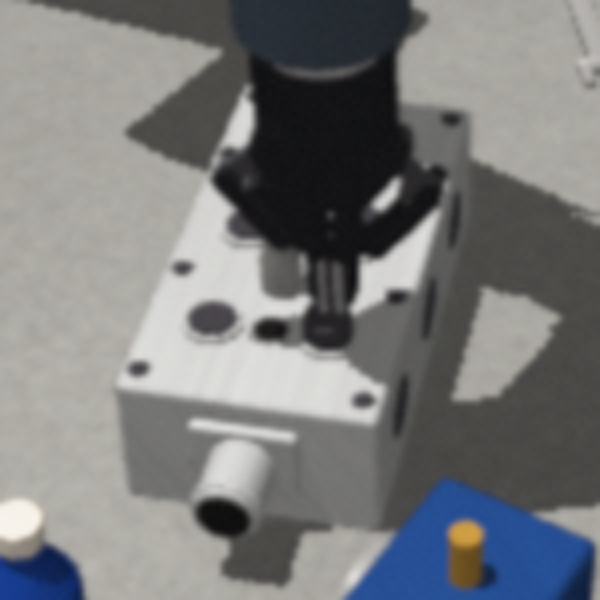

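The fingertip is just above tappet 1. I'll correct the small tilt and offset, then press.

```bash
cat >> h.py <<'E'
T={1:(.6453,-.0536,.1081),2:(.6015,.0186,.1084),3:(.5577,.0908,.1083)}
def corr(i):
    p,R,o=pose(); show(o); a=np.arctan2(-.855,.519)
    x=np.array([np.cos(a),np.sin(a),0]);z=np.array([0,0,-1.]);D=np.stack([x,np.cross(z,x),z],1)
    print("shift mm",(R.T@(np.array(T[i])-p)*1000).round(1),"turn deg",Ro.from_matrix(R.T@D).as_rotvec(degrees=True).round(2))
E
python3 -c "from h import *; corr(1)"
```

```text
{'time': 3.1333, 'ee_pos': [0.6496, -0.0535, 0.1196], 'tcp_rot': [0.8798, -0.4753, 0.008, -0.0034], 'contact_force': [0.0846, -0.9374, 0.0809], 'finger_gap': 0.0004}
shift mm [-2.4  3.8 11.4] turn deg [-0.79 -0.61  1.99]
```

step_arm([
  [-2.4, 3.8, 2, -0.8, -0.6, 0, -1],
  [0, 0, 0, 0, 0, 0, -1],
  [0, 0, 0, 0, 0, 0, -1],
])

```text
time: 3.38
ee_pos: [0.646, -0.0537, 0.1198]
tcp_rot: [0.88, -0.475, 0.001, -0.0]
contact_force: [-0.7, -0.2, 0.1]
finger_gap: -0.0
```

```bash
python3 -c "from h import *; corr(1)"
```

```text
{'time': 3.3833, 'ee_pos': [0.646, -0.0537, 0.1198], 'tcp_rot': [0.8799, -0.4752, 0.0008, -0.0001], 'contact_force': [-0.6911, -0.151, 0.1122], 'finger_gap': -0.0}
shift mm [-0.5  0.6 11.7] turn deg [-0.06 -0.07  2.  ]
```

step_arm([
  [0, 0, 4, 0, 0, 0, -1],
  [0, 0, 4, 0, 0, 0, -1],
  [0, 0, 4, 0, 0, 0, -1],
  [0, 0, 3, 0, 0, 0, -1],
])

```text
time: 3.72
ee_pos: [0.6472, -0.0539, 0.1053]
tcp_rot: [0.88, -0.475, 0.002, -0.001]
contact_force: [-1.0, 1.4, 2.4]
finger_gap: -0.0001
```

```bash
python3 -c "from h import *; corr(1)"
```

```text
{'time': 3.7167, 'ee_pos': [0.6472, -0.0539, 0.1053], 'tcp_rot': [0.8799, -0.4752, 0.0022, -0.0008], 'contact_force': [-1.0482, 1.3849, 2.4322], 'finger_gap': -0.0001}
shift mm [-1.3  1.4 -2.8] turn deg [-0.21 -0.18  2.  ]
```

Contact, with about 3 N of friction. I'll keep pressing.

step_arm([
  [0, 0, 3, -0.2, -0.2, 0, -1],
  [0, 0, 2.5, 0, 0, 0, -1],
  [0, 0, 2, 0, 0, 0, -1],
  [0, 0, 1.5, 0, 0, 0, -1],
])

```text
time: 4.05
ee_pos: [0.6472, -0.0539, 0.0959]
tcp_rot: [0.88, -0.475, -0.0, 0.0]
contact_force: [-1.1, 0.3, 2.7]
finger_gap: -0.0001
```

```bash
python3 -c "from h import *; corr(1)"
```

```text
{'time': 4.05, 'ee_pos': [0.6472, -0.0539, 0.0959], 'tcp_rot': [0.88, -0.475, -0.0001, 0.0], 'contact_force': [-1.1265, 0.3359, 2.7453], 'finger_gap': -0.0001}
shift mm [ -1.3   1.4 -12.2] turn deg [0.01 0.01 2.02]
```

step_arm([
  [0, 0, 1.2, 0, 0, 0, -1],
  [0, 0, 1, 0, 0, 0, -1],
])

```text
time: 4.22
ee_pos: [0.6473, -0.0539, 0.095]
tcp_rot: [0.88, -0.475, 0.0, 0.0]
contact_force: [-4.9, 1.9, 9.8]
finger_gap: -0.0
```

step_arm([
  [0, 0, 1.2, 0, 0, 0, -1],
  [0, 0, 1.2, 0, 0, 0, -1],
])

```text
time: 4.38
ee_pos: [0.6472, -0.0539, 0.0951]
tcp_rot: [0.88, -0.474, 0.001, -0.0]
contact_force: [-3.1, 1.2, 8.6]
finger_gap: -0.0
```

Tappet 1 is bottomed: it stays at z 0.095 under about 9 N. I'll lift and go to 3.

step_arm([
  [0, 0, -20, 0, 0, 0, -1],
  [0, 0, -30, 0, 0, 0, -1],
  [0, 0, -30, 0, 0, 0, -1],
  [-30, -1, 0, 0, 0, 0, -1],
  [-30, -1, 0, 0, 0, 0, -1],
  [-35, -1, 0, 0, 0, 0, -1],
  [-35, -1, 0, 0, 0, 0, -1],
  [-25, 0, 0, 0, 0, 0, -1],
  [-8, 0, 0, 0, 0, 0, -1],
  [0, 0, 0, 0, 0, 0, -1],
  [0, 0, 0, 0, 0, 0, -1],
])

```text
time: 5.3
ee_pos: [0.5565, 0.0887, 0.1735]
tcp_rot: [0.879, -0.476, -0.002, 0.001]
contact_force: [-1.3, -0.2, -0.1]
finger_gap: 0.0
```

```bash
python3 - <<'E'
from h import *
corr(3)
p,R,o=pose(); im,d=viewer.read_camera("wrist"); cv2.imwrite("pics/w2.png",im[:,:,::-1])
for i in (1,2):
  try: print(i,top(d,p,R,T[i],.0925))
  except Exception as e: print(i,e)
for c in ["side","scene"]:
  viewer.read_camera(c); print(c,[np.round(r["location"],4) for r in viewer.place_of(c,"tappet3_top")])
E
```

```text
{'time': 5.3, 'ee_pos': [0.5565, 0.0887, 0.1735], 'tcp_rot': [0.8793, -0.4762, -0.0017, 0.0008], 'contact_force': [-1.2998, -0.227, -0.1118], 'finger_gap': 0.0}
shift mm [-1.  -2.4 65.2] turn deg [0.17 0.13 1.86]
1 (0, array([nan, nan, nan]), array([0., 0.]), 0.0)
2 (2043, array([0.6014, 0.0189, 0.1083]), array([601.3,  19. ]), 14.4)
side [array([0.5556, 0.0933, 0.106 ])]
scene [array([0.5556, 0.0895, 0.1084])]
  return _methods._mean(a, axis=axis, dtype=dtype,
  ret = ret.dtype.type(ret / rcount)
h.py:16: RuntimeWarning: Mean of empty slice.
  return len(q),np.round(q.mean(0),4),np.round(c,1),round(r,1)
  ret = um.true_divide(
```

View pics/w2.png

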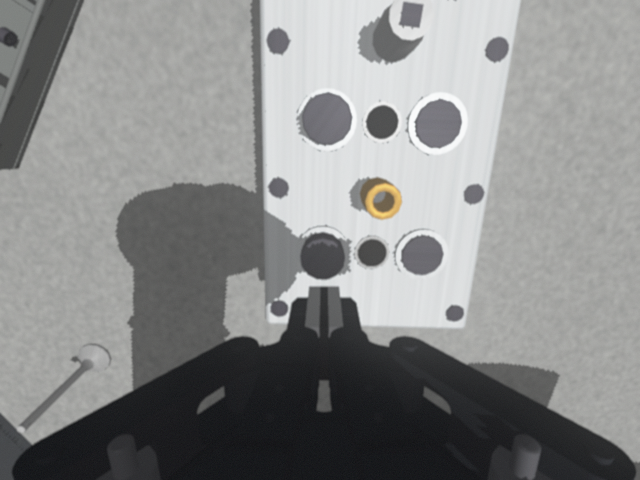

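Tappet 3 is visible at px (323,255) just ahead of the fingertip, and tappet 2 at (327,120) is still proud (0.1083). I'll descend on 3.

step_arm([
  [-1, -2.4, 15, 0.2, 0.1, 1, -1],
  [0, 0, 20, 0, 0, 0, -1],
  [0, 0, 15, 0, 0, 0, -1],
  [0, 0, 5, 0, 0, 0, -1],
  [0, 0, 0, 0, 0, 0, -1],
])

```text
time: 5.97
ee_pos: [0.5615, 0.0864, 0.1169]
tcp_rot: [0.873, -0.488, 0.001, -0.001]
contact_force: [0.4, 0.1, 0.4]
finger_gap: -0.0
```

```bash
python3 -c "from h import *; corr(3)"
```

```text
{'time': 5.9667, 'ee_pos': [0.5615, 0.0864, 0.1169], 'tcp_rot': [0.8729, -0.4879, 0.0011, -0.001], 'contact_force': [0.3652, 0.0738, 0.3971], 'finger_gap': -0.0}
shift mm [-5.8  1.   8.6] turn deg [-0.16 -0.06  0.34]
```

step_arm([
  [-5.5, 1, 0, -0.2, 0, 0, -1],
  [-0.8, 0, 0, 0, 0, 0, -1],
  [0, 0, 3, 0, 0, 0, -1],
  [0, 0, 3, 0, 0, 0, -1],
  [0, 0, 3, 0, 0, 0, -1],
])

```text
time: 6.38
ee_pos: [0.5595, 0.0914, 0.1109]
tcp_rot: [0.873, -0.488, 0.002, -0.001]
contact_force: [-0.1, 0.2, 0.2]
finger_gap: -0.0003
```

```bash
python3 -c "from h import *; corr(3)"
```

```text
{'time': 6.3833, 'ee_pos': [0.5595, 0.0914, 0.1109], 'tcp_rot': [0.8727, -0.4882, 0.0023, -0.0011], 'contact_force': [-0.1205, 0.2457, 0.1502], 'finger_gap': -0.0003}
shift mm [-0.4  1.8  2.5] turn deg [-0.23 -0.17  0.29]
```

step_arm([
  [-0.4, 1.5, 2, -0.2, -0.2, 0, -1],
  [0, 0, 3, 0, 0, 0, -1],
  [0, 0, 3, 0, 0, 0, -1],
  [0, 0, 3, 0, 0, 0, -1],
  [0, 0, 2, 0, 0, 0, -1],
])

```text
time: 6.8
ee_pos: [0.558, 0.0911, 0.0982]
tcp_rot: [0.873, -0.488, 0.0, -0.001]
contact_force: [-0.3, 1.2, 2.2]
finger_gap: -0.0002
```

```bash
python3 -c "from h import *; corr(3)"
```

```text
{'time': 6.8, 'ee_pos': [0.558, 0.0911, 0.0982], 'tcp_rot': [0.8729, -0.4879, 0.0003, -0.0009], 'contact_force': [-0.3474, 1.1795, 2.1841], 'finger_gap': -0.0002}
shift mm [  0.1   0.4 -10.1] turn deg [-0.11  0.02  0.33]
```

step_arm([
  [0, 0, 1.5, 0, 0, 0, -1],
  [0, 0, 1.2, 0, 0, 0, -1],
  [0, 0, 1.2, 0, 0, 0, -1],
  [0, 0, 1.2, 0, 0, 0, -1],
])

```text
time: 7.13
ee_pos: [0.5581, 0.0911, 0.095]
tcp_rot: [0.873, -0.488, 0.001, -0.001]
contact_force: [-6.1, 1.2, 12.4]
finger_gap: 0.0
```

step_arm([
  [0, 0, 1.2, 0, 0, 0, -1],
  [0, 0, 1.2, 0, 0, 0, -1],
])

```text
time: 7.3
ee_pos: [0.5581, 0.0911, 0.095]
tcp_rot: [0.873, -0.487, 0.002, -0.001]
contact_force: [-4.3, 0.6, 9.5]
finger_gap: 0.0003
```

step_arm([
  [0, 0, -20, 0, 0, 0, -1],
  [0, 0, -30, 0, 0, 0, -1],
  [0, 0, -35, 0, 0, 0, -1],
  [0, 0, 0, 0, 0, 0, -1],
  [0, 0, 0, 0, 0, 0, -1],
])

```text
time: 7.72
ee_pos: [0.5568, 0.0907, 0.1808]
tcp_rot: [0.873, -0.487, 0.0, 0.0]
contact_force: [-0.5, -0.6, -2.1]
finger_gap: 0.0004
```

```bash
python3 - <<'E' 2>/dev/null
from h import *
corr(2)
p,R,o=pose(); im,d=viewer.read_camera("wrist")
for i in (1,2,3): print(i,top(d,p,R,T[i],.0925))
E
```

```text
{'time': 7.7167, 'ee_pos': [0.5568, 0.0907, 0.1808], 'tcp_rot': [0.8732, -0.4875, 0.0, 0.0002], 'contact_force': [-0.4566, -0.5601, -2.119], 'finger_gap': 0.0004}
shift mm [84.8 -0.3 72.4] turn deg [ 0.01 -0.01  0.4 ]
1 (0, array([nan, nan, nan]), array([0., 0.]), 0.0)
2 (1925, array([0.6014, 0.0189, 0.1083]), array([601.3,  18.9]), 14.4)
3 (1603, array([0.5575, 0.091 , 0.0941]), array([557.2,  91.6]), 18.0)
```

step_arm([
  [28, 0, 0, 0, 0, 0, -1],
  [30, 0, 0, 0, 0, 0, -1],
  [18, 0, 0, 0, 0, 0, -1],
  [5, 0, 0, 0, 0, 0, -1],
  [0, 0, 0, 0, 0, 0, -1],
])

```text
time: 8.18
ee_pos: [0.6004, 0.0198, 0.177]
tcp_rot: [0.874, -0.486, -0.001, 0.001]
contact_force: [-1.4, -0.1, -0.6]
finger_gap: -0.0001
```

```bash
python3 - <<'E' 2>/dev/null
from h import *
corr(2)
p,R,o=pose(); im,d=viewer.read_camera("wrist")
for i in (1,2): print(i,top(d,p,R,T[i],.0925))
E
```

```text
{'time': 8.1833, 'ee_pos': [0.6004, 0.0198, 0.177], 'tcp_rot': [0.8738, -0.4862, -0.0009, 0.0011], 'contact_force': [-1.3763, -0.0531, -0.5891], 'finger_gap': -0.0001}
shift mm [ 1.7 -0.4 68.6] turn deg [0.16 0.03 0.55]
1 (2287, array([ 0.6455, -0.054 ,  0.0941]), array([645.4, -53.7]), 17.9)
2 (1428, array([0.6016, 0.0184, 0.1083]), array([601.5,  18.8]), 14.3)
```

Tappets 1 and 3 are both at the bottom (0.0941). I'll descend on 2, with a forward offset for the known drift.

step_arm([
  [-0.5, 1, 15, 0.2, 0, 0, -1],
  [-0.5, 1, 20, 0, 0, 0, -1],
  [-0.5, 1, 17, 0, 0, 0, -1],
  [0, 0, 5, 0, 0, 0, -1],
  [0, 0, 0, 0, 0, 0, -1],
])

```text
time: 8.65
ee_pos: [0.5947, 0.0236, 0.1169]
tcp_rot: [0.875, -0.485, -0.001, -0.001]
contact_force: [-0.8, -0.7, 0.1]
finger_gap: 0.0001
```

```bash
python3 -c "from h import *; corr(2)"
```

```text
{'time': 8.65, 'ee_pos': [0.5947, 0.0236, 0.1169], 'tcp_rot': [0.8745, -0.485, -0.0007, -0.0006], 'contact_force': [-0.8328, -0.6647, 0.1483], 'finger_gap': 0.0001}
shift mm [ 7.9 -3.1  8.5] turn deg [-0.02  0.1   0.72]
```

step_arm([
  [7.5, -3.1, 0, 0, 0, 0, -1],
  [0, 0, 0, 0, 0, 0, -1],
  [0, 0, 3, 0, 0, 0, -1],
  [0, 0, 2.5, 0, 0, 0, -1],
  [0, 0, 0, 0, 0, 0, -1],
])

```text
time: 9.07
ee_pos: [0.6036, 0.02, 0.1142]
tcp_rot: [0.875, -0.484, 0.001, -0.002]
contact_force: [-0.7, -0.2, 0.3]
finger_gap: 0.0
```

```bash
python3 -c "from h import *; corr(2)"
```

```text
{'time': 9.0667, 'ee_pos': [0.6036, 0.02, 0.1142], 'tcp_rot': [0.875, -0.484, 0.0013, -0.0019], 'contact_force': [-0.6821, -0.1819, 0.3362], 'finger_gap': 0.0}
shift mm [0.1 2.5 5.8] turn deg [-0.26 -0.02  0.84]
```

step_arm([
  [0, 2, 3, -0.3, 0, 0, -1],
  [0, 0.3, 3, 0, 0, 0, -1],
  [0, 0, 3, 0, 0, 0, -1],
  [0, 0, 3, 0, 0, 0, -1],
  [0, 0, 3, 0, 0, 0, -1],
  [0, 0, 2, 0, 0, 0, -1],
])

```text
time: 9.57
ee_pos: [0.6023, 0.0188, 0.0983]
tcp_rot: [0.875, -0.484, 0.001, -0.001]
contact_force: [-1.2, 0.2, 2.8]
finger_gap: 0.0
```

```bash
python3 -c "from h import *; corr(2)"
```

```text
{'time': 9.5667, 'ee_pos': [0.6023, 0.0188, 0.0983], 'tcp_rot': [0.8751, -0.484, 0.0014, -0.0005], 'contact_force': [-1.2349, 0.2451, 2.7905], 'finger_gap': 0.0}
shift mm [ -0.3   0.7 -10.1] turn deg [-0.13 -0.11  0.85]
```

step_arm([
  [0, 0, 1.5, 0, 0, 0, -1],
  [0, 0, 1.2, 0, 0, 0, -1],
  [0, 0, 1.2, 0, 0, 0, -1],
  [0, 0, 1.2, 0, 0, 0, -1],
  [0, 0, 1.2, 0, 0, 0, -1],
])

```text
time: 9.98
ee_pos: [0.6024, 0.0187, 0.095]
tcp_rot: [0.875, -0.483, 0.002, -0.001]
contact_force: [-4.2, 0.7, 9.5]
finger_gap: -0.0001
```

Same end height and force as the other two. I'll lift clear and back off so all three show.

step_arm([
  [0, 0, -20, 0, 0, 0, -1],
  [0, 0, -30, 0, 0, 0, -1],
  [0, 0, -35, 0, 0, 0, -1],
  [0, 0, -35, 0, 0, 0, -1],
  [-30, 0, 0, 0, 0, 0, -1],
  [-35, 0, 0, 0, 0, 0, -1],
  [-35, 0, 0, 0, 0, 0, -1],
  [0, 0, 0, 0, 0, 0, -1],
  [0, 0, 0, 0, 0, 0, -1],
])

```text
time: 10.73
ee_pos: [0.5467, 0.106, 0.2167]
tcp_rot: [0.874, -0.485, 0.0, -0.0]
contact_force: [-0.1, -1.1, 0.5]
finger_gap: 0.0001
```

```bash
python3 - <<'E' 2>/dev/null
from h import *
p,R,o=pose(); show(o); im,d=viewer.read_camera("wrist"); cv2.imwrite("pics/w3.png",im[:,:,::-1])
for i in (1,2,3): print(i,top(d,p,R,T[i],.0925))
E
```

```text
{'time': 10.7333, 'ee_pos': [0.5467, 0.106, 0.2167], 'tcp_rot': [0.8743, -0.4853, 0.0004, -0.0002], 'contact_force': [-0.127, -1.0819, 0.5106], 'finger_gap': 0.0001}
1 (0, array([nan, nan, nan]), array([0., 0.]), 0.0)
2 (1744, array([0.6014, 0.0189, 0.0941]), array([598.4,  17.6]), 20.9)
3 (1304, array([0.5574, 0.0912, 0.0941]), array([557.1,  91.5]), 18.0)
```

View pics/w3.png

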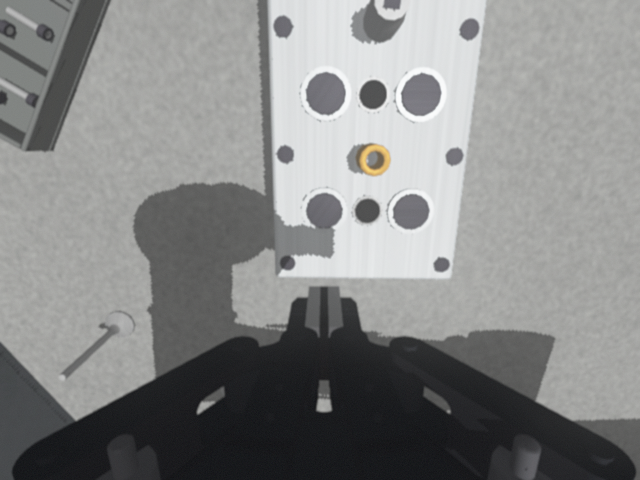

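Tappets 2 (px 325,93) and 3 (323,208) sit flush with the settled row. The socket and bush are upright and unmoved, and the gripper is clear.

```bash
python3 -c "
from station import order; print(order.sign_off())"
```

```text
the job is handed in; nothing more can be done
None
```

All three tappets are pressed to the bottom in the order 1-3-2, counted from the water outlet neck, and the job is handed in at about 10.8 s. I used shut fingertips and only pressed, never pulled.

- **Bottoming:** each press stopped at a tool height of 0.095 m, the expected bottom. The vertical force there was about 9–12 N, against about 3 N of bore friction.
- **Wrist depth check:** all three tops read 0.0941 m, down from about 0.108 m for 1 and 2. I had no starting depth reading for tappet 3. Tappet 1 was last measured just before I pressed 2, as it was out of view in the final picture.
- **Surroundings:** the socket and bush stood unmoved in the last picture. I did not look again at the other loose parts, but the arm never went near them. The arm finished clear, about 120 mm above the deck and past the end of the head away from the neck.

No check failed. The arm drifted up to about 8 mm sideways on the descents, and I corrected that above each tappet before touching it.

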